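Pin the elbow of a printed robot arm

TASK

Pin the robot elbow together: put the red-headed joint pin from the blue rack down into the white forearm's hole and, pressing lightly, use it to slide the forearm along its jig until the pin drops into the bearing bore hidden underneath. Then push the pin on past the stiff plug, never pressing harder than 25 N, until its collar sits fully home on the forearm, and let go. Leave the other two pins and the other loose things on the bench where they are.

Things in the scene. Friction and masses are not known exactly. Their poses are not given: they have to be found in the camera images.
- jig: Fixed elbow jig, a black and aluminium channel 230 x 78 mm. Origin: centre of its underside, on the bench; x runs along the channel (the way the forearm slides), y across it, z up. Two aluminium side walls 8 mm thick, 54 mm apart inside, end at z = 58 mm. A solid steel bearing bar lies in the channel under the forearm.
- bar_top (a point): Point on the bearing bar's flat top face, z = 48 mm, at the jig's middle. The bar has one vertical round bore, 14 mm across, on the middle line (jig y = 0). Where it lies along jig x is not known: anywhere from -20 to +20 mm of this point, always hidden under the forearm, to be found by feel. Bar and forearm rest on a rubber bed that gives about 1 mm per 6 N downwards; sideways the bar stays put.
- plug_rest (a point): Height (z = 23 mm, 25 mm below the bar's top) of the top of a brass plug that sits in the bore, wherever the bore is; this point itself is on the jig's middle. The plug yields downwards at about 8 N, has 13 mm of travel and stays where it is pushed.
- forearm (a joint): Slide of the white printed forearm along the jig, in m. The centre of the forearm's hole is at jig x = joint value - 0.055. Starts between 0 and 0.025, so on the -x side of the bore; stops at 0 and 0.09; slides towards jig +x with about 1.5 N of friction and stays where it is left.
- forearm_hole (a point): Centre of the forearm's round through hole, 14 mm across, at its top face (62 mm above the bench); axes as the jig's. The forearm is a flat white plate 12 mm thick (underside 50 mm above the bench), 50 mm wide, reaching 90 mm towards jig +x and 139 mm towards jig -x from the hole.
- forearm_servo (a point): Top of the black servo body (40 x 20 x 26 mm) fixed on the forearm, 117 mm to the jig -x side of the hole, 88 mm above the bench; with its white horn it reaches 93 mm.
- pin_center (a point): The pin to use: red head, 80 g, upright and loose in a rack hole. This point is half-way up, on its axis, 47 mm above its tip; its z points from tip to head. From the tip up: steel shaft 12 mm across, 50 mm long, its lowest 4 mm tapering to a 9 mm flat tip; red collar 22 mm across, 4 mm thick; round red grip 16 mm across, 40 mm tall (7 to 47 mm above this point).
- pin_tip (a point): Centre of the flat tip of the red-headed pin. 12 mm above the bench when the pin is fully home in the jig.
- rack: Fixed blue block 50 x 160 x 40 mm, origin at the centre of its underside, y along its length. Three holes, 14 mm across and 32 mm deep, at y = -55, 0 and +55 mm, each with a pin; which pin is where varies.
- short_pin_center (a point): Blue-headed pin in the rack, too short (40 mm shaft): leave it. Point half-way up, 42 mm above its tip; its top stands 92 mm above the bench.
- thin_pin_center (a point): Black-headed pin in the rack, too thin (8 mm brass shaft): leave it. Point half-way up, 47 mm above its tip; its top stands 102 mm above the bench, so lift the red pin well clear.
- gear: Loose black printed gear, 66 mm across, 26 mm tall; origin at its underside. Leave it.
- servo: Loose black and blue servo, 55 x 20 x 44 mm; origin at its underside. Leave it.
- driver: Loose screwdriver with red handle, 190 mm long, lying on the bench. Leave it.
- glue: Loose glue bottle with blue cap, 44 mm across, 100 mm tall; origin at its underside. Leave it.
There are look-alikes about, which are no part of the job. What is shaped like the part that bears pin_center but green is not meant.

How it is judged:
By the outcome, as a careful person would: the job done as asked, in the order asked, and still so for the second after the job is handed in, with the robot touching nothing.
It also fails if it takes over 64 s, if anything falls off the work surface, if the arm or the gripper's body presses on something with over 40 N, if the wrist force passes 120 N, or if a joint passes its speed limit or range.

ROBOT

A 6-joint arm with a two-finger parallel gripper is mounted at the origin on the work surface. World frame = base frame: x ahead of the robot, y to its left, z up, the work surface at z = 0. Lengths are in mm, angles in rad, forces in N, time in s.
With the tool pointing down it reaches from about 300 to 850 mm from the base axis. Payload 4.2 kg.
Tool frame: the origin (TCP) lies on the centre line of the jaws, within the pads' length; the fingertips stand 17 mm ahead of it and the grasp point (between the pads) lies 2 mm behind it (r.tcp_to_tips is the distance from the TCP to the fingertips, in mm); z points along the fingers, y is the direction in which the jaws open and shut (so a half turn about z gives the same grasp; the last joint's range is limited). The gripper opens to 91 mm and grips with 3 to 60 N. Pads are 32 mm wide; open, the fingers measure 118 mm over their backs; the gripper's body (76 mm by 178 mm) begins 60 mm behind the grasp point.
Start: joints at [1.212, 0.32, 1.565, -0, 1.257, -0.02], TCP at [191.108, 542.331, 195.076] pointing down, gripper open.
Joint ranges: [-3.11, 3.11], [-0.84, 2.01], [0.21, 2.61], [-1.34, 4.49], [0.05, 2.63], [-2.56, 2.56]. Speed limits (rad/s): [2.57, 2.57, 3.14, 3.14, 3.14, 3.14].

INTERFACE

Orientations are given as a unit quaternion [w, x, y, z].
In Python, from plant import r gives the robot as it stands.
- The arm moves only by the tool arm_command, never from a script. Its argument "steps" is text: rows parted by semicolons, each of 7 numbers parted by spaces: the turn, a rotation vector about the tool's x, y, z in rad, then the shift along the tool's x, y, z in m, then the opening, from 0 (shut) to 1 (fully open). In form: rx ry rz dx dy dz gripper; .... A call has 1 to 20 rows; each row shifts and turns the pose as measured when the row begins, along the tool's axes as they then stand; what a row does not reach is not made up. A row lasts 1/8 s, in which the tool goes at most 62.5 mm and 10.7 degrees, less where a joint would pass 70% of its speed; a pose out of reach is approached as far as the arm can. A call with a gripper value outside its range is refused whole. The fingers move at their own pace and stop on an object; the grip force is fixed at half the most. Time passes only in rows, so rows that do not move let the fingers close. It gives the time, the measured TCP pose, the force and the opening at its end, in the units of the state.
- r.sense(): the state, without advancing time (a new reading comes with each control period).
- r.camera(name): name is "scene" or "top" or "wrist"; returns a dict with "pixels" (420x560x3 uint8, red, green, blue), "mtx" (3x3 intrinsics, pixels), "k1" (the pictures are not rectified: a ray, as slopes to the right and down, at radius r is drawn at 1 + k1 r^2 times it, then the intrinsics apply), "view" (4x4, takes a point from world to camera coordinates); the wrist camera has in their place "hand_eye" (4x4, takes a point from camera to tool coordinates, whose origin is the TCP and whose axes are the flange's). Camera axes: x right, y up, looking along -z (the intrinsics and any distortion apply to the point x, -y, -z); pixel columns grow to the right and rows downward; lengths in mm; the calibration is good to about 2 mm. A picture is of the moment at which its call begins: read the wrist's pose just before it. There is no depth.
- r.close_job(): hands the job in, once; it reports no verdict.
The state is a dict: "t": time; "joints": joint angles; "joint_vel": joint speeds; "effort": joint torques, N m; "ee_pos": TCP position; "orientation": TCP orientation; "wrist_force": force on the tool from outside, world axes, zero at the start; "ft_torque": the same for the moment, N m; "opening": finger opening in mm.
Only numpy, scipy, OpenCV 4.12 (cv2) and the standard library are available. Lean on these libraries where they do the work, as an engineer would, in place of code of your own. Each camera call takes 0.05 s, during which the arm holds its last target. There are 200 camera calls.

## Working session

There is one attempt and no reset: what is moved stays moved. The work goes in short steps, Python scripts to look and compute and a tool call to move; the robot and the scene stay as the last step left them, time stands still between calls to the robot, and variables do not carry over. Pictures are saved under pics/ and viewed, about 8 in all and at most 12, crops included, and the job is handed in when it is done.

Besides the shell and the picture viewer there is one more tool, called after "Emit:" as name(argument=value, ...), one argument or row to a line, values as JSON. arm_command: Moves the arm, as the interface text tells. Its arguments: {"type":"object","properties":{"steps":{"type":"string"}},"required":["steps"]}

```bash
mkdir -p pics; cat > h.py <<'E'
import numpy as np, cv2
from plant import r
from scipy.spatial.transform import Rotation as R
def snap(name,fn=None):
    s=r.sense(); c=r.camera(name)
    if fn: cv2.imwrite('pics/'+fn,c['pixels'][:,:,::-1])
    if name=='wrist':
        T=np.eye(4);q=s['orientation'];T[:3,:3]=R.from_quat([q[1],q[2],q[3],q[0]]).as_matrix();T[:3,3]=s['ee_pos']
        c['c2w']=T@np.array(c['hand_eye'])
    else: c['c2w']=np.linalg.inv(np.array(c['view']))
    return c
def hit(c,uv,z):
    K=np.array(c['mtx']);d=(np.array(uv,float)-K[:2,2])/[K[0,0],K[1,1]]
    u=d.copy()
    for _ in range(30): u=d/(1+c['k1']*(u@u))
    v=c['c2w'][:3,:3]@np.array([u[0],-u[1],-1]);o=c['c2w'][:3,3]
    return (o+v*(z-o[2])/v[2]).round(1)
def proj(c,p):
    K=np.array(c['mtx']);q=np.linalg.inv(c['c2w'])@np.append(p,1)
    u=np.array([q[0],-q[1]])/-q[2];u=u*(1+c['k1']*(u@u));return (u*[K[0,0],K[1,1]]+K[:2,2]).round(1)
E
python3 - <<'E'
from h import *
print(r.sense())
a=snap('top','top.png');b=snap('scene','scene.png')
print(a['c2w'][:3,3],b['c2w'][:3,3])
E
```

```text
{'t': 0.0, 'joints': array([ 1.21200219e+00,  3.20289179e-01,  1.56570730e+00,  1.09710014e-05,
        1.25741990e+00, -2.00417178e-02]), 'joint_vel': array([-0.00041965,  0.00056674,  0.00100029,  0.00022466,  0.00062182,
        0.00032615]), 'effort': array([-9.65056970e-04, -4.12471211e+01, -2.31968486e+01,  7.28436001e-02,
        4.58265329e-02, -1.33359613e-04]), 'ee_pos': array([190.89880501, 541.78765332, 194.2109262 ]), 'orientation': array([-1.76815041e-04,  1.68569118e-01,  9.85689414e-01, -8.94567805e-04]), 'wrist_force': array([ 0.33571843, -0.14902526, -0.41804149]), 'ft_torque': array([ 0.00763693, -0.0451446 , -0.04416308]), 'opening': 91.00422851542058}
[403.92919026 -45.94750689 994.20212233] [1304.91623567  365.15564549  753.32110636]
```

View pics/top.png

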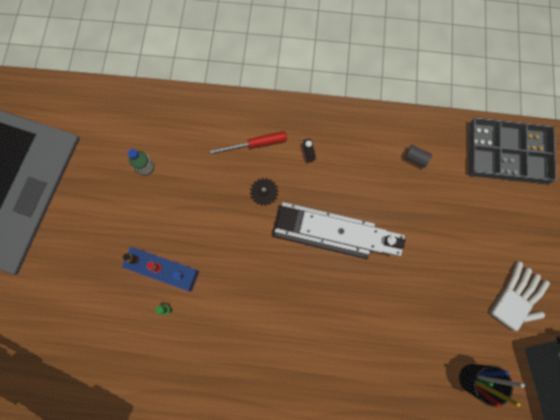

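View pics/scene.png

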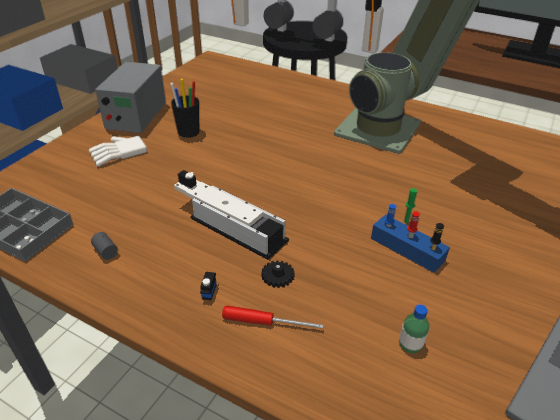

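The top view shows the rack with black (128,258), red (153,266) and blue (177,274) heads, and a green look-alike standing outside it at (163,309). The forearm hole is at about (341,231) and the forearm's servo at (391,240). The red head in the middle of the rack is the one described. I'll confirm it in an enlarged crop and measure.

```bash
python3 - <<'E'
from h import *
a=snap('top')
p=a['pixels'][:,:,::-1]
c1=cv2.resize(p[235:325,110:210],None,fx=5,fy=5,interpolation=cv2.INTER_CUBIC)[:450]
c2=cv2.resize(p[195:265,265:415],None,fx=5,fy=5,interpolation=cv2.INTER_CUBIC)
o=np.zeros((600,800,3),np.uint8)
c1=cv2.resize(c1,(275,247));o[:247,:275]=c1;o[250:600,:750]=c2
cv2.imwrite('pics/crop.png',o)
hsv=cv2.cvtColor(np.ascontiguousarray(p),cv2.COLOR_BGR2HSV)
sub=hsv[245:285,140:170];m=((sub[...,0]<8)|(sub[...,0]>172))&(sub[...,1]>170)&(sub[...,2]>80)
ys,xs=np.nonzero(m);print(xs.mean()+140,ys.mean()+245,len(xs))
print('red',hit(a,(153,266),90),'hole',hit(a,(341,231),62),'servo',hit(a,(391,240),93))
for u in [(126,249),(197,271),(123,267),(192,290)]: print(hit(a,u,40))
E
```

```text
153.82 266.44 50
red [466.2 235.1  90. ] hole [ 588.  -155.8   62. ] servo [ 573.7 -259.6   93. ]
[500.7 317.6  40. ]
[469.2 151.5  40. ]
[460.2 317.1  40. ]
[426.8 156.4  40. ]
```

View pics/crop.png

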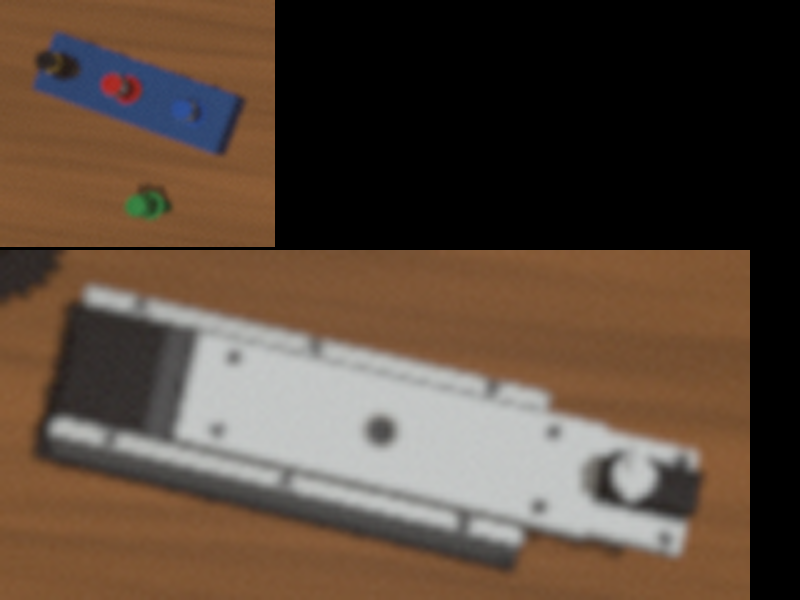

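The crop confirms it: the red head is in the middle hole, and the green one stands outside the rack. Next I'll plan the move above the red pin, jaws across the rack.

```bash
cat >> h.py <<'E'
def plan(pos,yaw,n,g):
    "rows to reach pos (world mm) with tool y at yaw (deg)"
    s=r.sense();q=s['orientation'];M=R.from_quat([q[1],q[2],q[3],q[0]]).as_matrix()
    z=np.array([0,0,-1.]);y=np.array([np.cos(np.radians(yaw)),np.sin(np.radians(yaw)),0]);G=np.c_[np.cross(y,z),y,z]
    w=R.from_matrix(M.T@G).as_rotvec();d=(np.array(pos)-s['ee_pos'])/n/1000
    print('rotvec',w.round(3),'world d',(d*n*1000).round(1))
    L=[]
    for k in range(n):
        t=(M@R.from_rotvec(w*k/n).as_matrix()).T@d
        L.append(' '.join(f'{v:.4f}' for v in [*(w/n),*t])+f' {g}')
    print('; '.join(L))
E
python3 - <<'E'
from h import *
plan([466,235,230],-10.7,16,1)
c=r.camera('wrist');print(np.array(c['hand_eye']).round(3),c['mtx'])
E
```

```text
rotvec [-1.000e-03  1.000e-03  1.419e+00] world d [ 275.  -307.    35.6]
-0.0001 0.0001 0.0887 -0.0226 -0.0124 -0.0022 1; -0.0001 0.0001 0.0887 -0.0236 -0.0103 -0.0022 1; -0.0001 0.0001 0.0887 -0.0244 -0.0082 -0.0022 1; -0.0001 0.0001 0.0887 -0.0250 -0.0060 -0.0022 1; -0.0001 0.0001 0.0887 -0.0255 -0.0038 -0.0022 1; -0.0001 0.0001 0.0887 -0.0257 -0.0015 -0.0022 1; -0.0001 0.0001 0.0887 -0.0257 0.0008 -0.0022 1; -0.0001 0.0001 0.0887 -0.0256 0.0031 -0.0022 1; -0.0001 0.0001 0.0887 -0.0252 0.0053 -0.0022 1; -0.0001 0.0001 0.0887 -0.0246 0.0075 -0.0022 1; -0.0001 0.0001 0.0887 -0.0239 0.0097 -0.0022 1; -0.0001 0.0001 0.0887 -0.0229 0.0118 -0.0022 1; -0.0001 0.0001 0.0887 -0.0218 0.0137 -0.0022 1; -0.0001 0.0001 0.0887 -0.0205 0.0156 -0.0022 1; -0.0001 0.0001 0.0887 -0.0190 0.0174 -0.0022 1; -0.0001 0.0001 0.0887 -0.0174 0.0190 -0.0022 1
[[ 1.00000e-03  9.61000e-01  2.78000e-01  7.79860e+01]
 [ 1.00000e+00 -1.00000e-03  0.00000e+00 -8.74000e-01]
 [ 0.00000e+00  2.78000e-01 -9.61000e-01 -1.89471e+02]
 [ 0.00000e+00  0.00000e+00  0.00000e+00  1.00000e+00]] [[308.02033241   0.         278.77977736]
 [  0.         308.02033241 208.82848409]
 [  0.           0.           1.        ]]
```

Emit:
arm_command(
  steps="0 0 0.089 -0.0226 -0.0124 -0.002 1; 0 0 0.089 -0.0236 -0.0103 -0.002 1; 0 0 0.089 -0.0244 -0.0082 -0.002 1; 0 0 0.089 -0.025 -0.006 -0.002 1; 0 0 0.089 -0.0255 -0.0038 -0.002 1; 0 0 0.089 -0.0257 -0.0015 -0.002 1; 0 0 0.089 -0.0257 0.0008 -0.002 1; 0 0 0.089 -0.0256 0.003 -0.002 1; 0 0 0.089 -0.0252 0.0053 -0.002 1; 0 0 0.089 -0.0246 0.0075 -0.002 1; 0 0 0.089 -0.0239 0.0097 -0.002 1; 0 0 0.089 -0.0229 0.0118 -0.002 1; 0 0 0.089 -0.0218 0.0137 -0.002 1; 0 0 0.089 -0.0205 0.0156 -0.002 1; 0 0 0.089 -0.019 0.0174 -0.002 1; 0 0 0.089 -0.0174 0.019 -0.002 1; 0 0 0 0 0 0 1",
)

```text
t: 2.33
ee_pos: [465.1, 217.4, 224.6]
orientation: [0.001, 0.786, 0.618, -0.004]
wrist_force: [0.1, 0.7, 0.9]
opening: 91.1
```

```bash
python3 - <<'E'
from h import *
c=snap('wrist','w1.png');print(r.sense()['ee_pos'],proj(c,[466,235,102]),proj(c,[466,235,62]))
plan([466,235,230],-10.7,4,1)
E
```

```text
[464.45074018 218.01519118 224.518369  ] [275.2 180. ] [275.7 173.2]
rotvec [-0.004  0.006 -0.05 ] world d [ 1.5 17.   5.5]
-0.0010 0.0016 -0.0125 0.0042 -0.0006 -0.0014 1; -0.0010 0.0016 -0.0125 0.0042 -0.0006 -0.0014 1; -0.0010 0.0016 -0.0125 0.0042 -0.0005 -0.0014 1; -0.0010 0.0016 -0.0125 0.0042 -0.0005 -0.0014 1
```

View pics/w1.png

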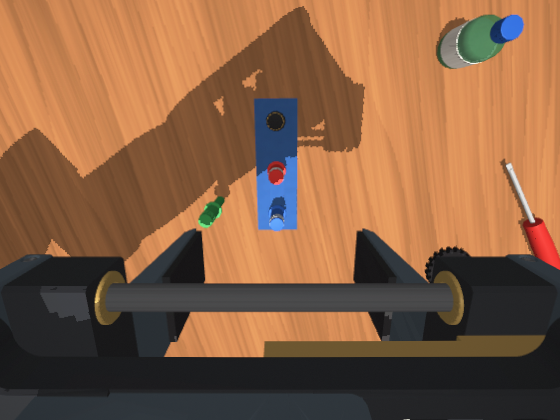

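The wrist view shows the red pin at about (276,173), in the middle of the rack at (255–297, 99–230). The rack lines up with the tool's x axis, and the neighbouring pins are clear of the jaws. I'll fit the blob.

```bash
python3 - <<'E'
from h import *
c=snap('wrist');p=c['pixels'];hsv=cv2.cvtColor(np.ascontiguousarray(p),cv2.COLOR_RGB2HSV)
m=((hsv[...,0]<7)|(hsv[...,0]>173))&(hsv[...,1]>160)&(hsv[...,2]>60);m[:140]=0;m[200:]=0;m[:,:250]=0;m[:,300:]=0
ys,xs=np.nonzero(m);print(xs.min(),xs.max(),ys.min(),ys.max(),len(xs))
for y in range(ys.min(),ys.max()+1): print(y,xs[ys==y].min(),xs[ys==y].max())
for P in ([466,235],[464,232],[464,230]):
  # predicted extents
  pts=[proj(c,[P[0]+rr*np.cos(t),P[1]+rr*np.sin(t),z]) for rr,z in((8,102),(8,62),(11,62),(11,58)) for t in np.linspace(0,6.28,60)]
  pts=np.array(pts);print(P,pts.min(0),pts.max(0))
  top=np.array([proj(c,[P[0]+8*np.cos(t),P[1]+8*np.sin(t),102]) for t in np.linspace(0,6.28,60)]);print(top.min(0),top.max(0))
print(hit(c,(276,164.5),40),[hit(c,u,40) for u in((255,99),(297,99),(297,230),(255,230))])
cv2.imwrite('pics/w1c.png',cv2.resize(p[145:205,240:312,::-1],None,fx=8,fy=8,interpolation=cv2.INTER_CUBIC))
E
```

```text
268 285 162 183 236
162 274 279
163 272 281
164 271 283
165 270 283
166 269 284
167 269 285
168 268 285
169 269 285
170 269 284
171 269 280
172 272 281
173 271 282
174 271 283
175 270 283
176 270 283
177 270 283
178 270 282
179 270 283
180 271 281
181 271 282
182 272 278
183 273 277
[466, 235] [267.  163.6] [286.1 188.1]
[268.3 172.7] [283.9 188.1]
[464, 232] [265.9 166.5] [285.  191.3]
[267.1 176. ] [282.7 191.3]
[464, 230] [266.4 168.2] [285.4 193.1]
[267.6 177.9] [283.1 193.1]
[466.9 242.3  40. ] [array([461.2, 320.8,  40. ]), array([508. , 309.6,  40. ]), array([473.2, 153.7,  40. ]), array([420.4, 166.3,  40. ])]
```

View pics/w1c.png

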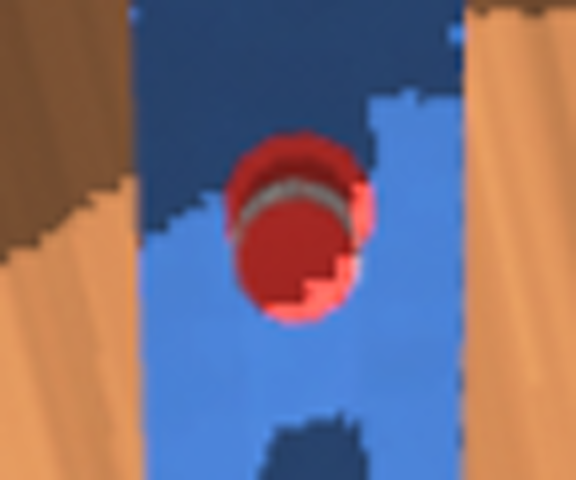

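```bash
python3 - <<'E'
from h import *
c=snap('wrist');print(hit(c,(277.1,177.3),102),hit(c,(276.8,169),62))
plan(list(hit(c,(277.1,177.3),102)[:2])+[130],-13.6,6,1)
E
```

```text
[467.3 238.4 102. ] [467.1 240.6  62. ]
rotvec [-0.004  0.006  0.002] world d [  3.4  19.6 -94.5]
-0.0006 0.0011 0.0004 0.0034 -0.0001 0.0157 1; -0.0006 0.0011 0.0004 0.0034 -0.0002 0.0157 1; -0.0006 0.0011 0.0004 0.0034 -0.0002 0.0157 1; -0.0006 0.0011 0.0004 0.0034 -0.0002 0.0157 1; -0.0006 0.0011 0.0004 0.0033 -0.0002 0.0157 1; -0.0006 0.0011 0.0004 0.0033 -0.0002 0.0157 1
```

Emit:
arm_command(
  steps="-0.0006 0.001 0 0.0036 -0.0002 0.016 1; -0.0006 0.001 0 0.0036 -0.0002 0.016 1; -0.0006 0.001 0 0.0036 -0.0002 0.016 1; -0.0006 0.001 0 0.0036 -0.0002 0.016 1; -0.0006 0.001 0 0.0034 -0.0002 0.016 1; -0.0006 0.001 0 0.0034 -0.0002 0.016 1; 0 0 0 0 0 0 1",
)

```text
t: 3.35
ee_pos: [462.2, 246.1, 125.8]
orientation: [-0.001, 0.781, 0.625, -0.0]
wrist_force: [-0.7, -0.4, -1.0]
opening: 91.4
```

```bash
python3 - <<'E'
from h import *
c=snap('wrist','w2.png');p=c['pixels'];print(r.sense()['ee_pos'],proj(c,[467.5,239,102]))
plan([467.5,239.5,83],-13.6,5,1)
E
```

```text
[462.79050414 246.25788413 126.65954001] [286.9 237. ]
rotvec [-0.001 -0.002  0.016] world d [  4.7  -6.8 -43.7]
-0.0002 -0.0005 0.0032 -0.0011 0.0012 0.0087 1; -0.0002 -0.0005 0.0032 -0.0011 0.0012 0.0087 1; -0.0002 -0.0005 0.0032 -0.0011 0.0012 0.0087 1; -0.0002 -0.0005 0.0032 -0.0011 0.0012 0.0087 1; -0.0002 -0.0005 0.0032 -0.0011 0.0012 0.0087 1
```

View pics/w2.png

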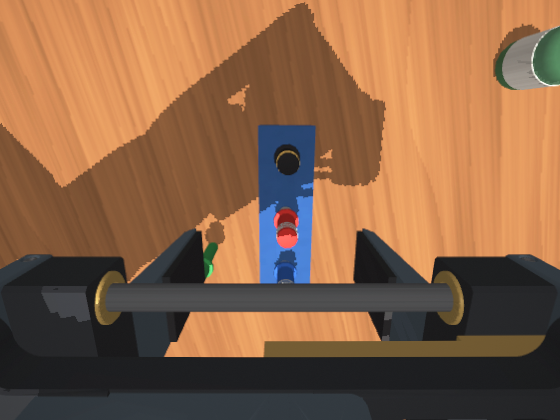

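The second wrist view shows the head's top at (287,237), where a pin at (467.5, 239) should appear. I'll descend with the jaws partly closed, to stay away from the green pin.

Emit:
arm_command(
  steps="0 0 0.003 -0.0015 0.0012 0.006 0.6; 0 0 0.003 -0.0015 0.0012 0.006 0.6; 0 0 0.003 -0.0013 0.0012 0.006 0.6; 0 0 0.003 -0.0013 0.0012 0.006 0.6; 0 0 0 0 0 0 0.6",
)

```text
t: 4.03
ee_pos: [467.1, 239.8, 102.7]
orientation: [-0.001, 0.785, 0.62, 0.002]
wrist_force: [-0.6, -0.2, -0.2]
opening: 54.8
```

```bash
python3 - <<'E'
from h import *
print(r.sense()['ee_pos'],r.sense()['opening'])
plan([467.5,239,83],-13.6,3,0.6)
E
```

```text
[467.09469251 239.82241019 102.71146801] 54.75588032517033
rotvec [ 0.002 -0.004  0.004] world d [  0.4  -0.8 -19.7]
0.0005 -0.0014 0.0013 -0.0003 0.0002 0.0066 0.6; 0.0005 -0.0014 0.0013 -0.0003 0.0002 0.0066 0.6; 0.0005 -0.0014 0.0013 -0.0002 0.0002 0.0066 0.6
```

Emit:
arm_command(
  steps="0 -0.001 0 -0.0003 0.0002 0.0063 0.6; 0 -0.001 0 -0.0003 0.0002 0.0063 0.6; 0 -0.001 0 0 0 0.0063 0.6; 0 0 0 0 0 0 0.6; 0 0 0 0 0 0 0.1; 0 0 0 0 0 0 0; 0 0 0 0 0 0 0; 0 0 0 0 0 0 0",
)

```text
t: 5.03
ee_pos: [467.9, 239.4, 82.9]
orientation: [0.0, 0.785, 0.62, 0.001]
wrist_force: [-0.6, -0.3, 0.8]
opening: 17.4
```

Emit:
arm_command(
  steps="0 0 0 0 0 0 0; 0 0 0 0 0 -0.008 0; 0 0 0 0 0 -0.016 0; 0 0 0 0 0 -0.022 0; 0 0 0 0 0 -0.024 0; 0 0 0 0 0 -0.024 0; 0 0 0 0 0 -0.022 0; 0 0 0 0 0 -0.01 0; 0 0 0 0 0 0 0",
)

```text
t: 6.15
ee_pos: [467.4, 239.1, 215.5]
orientation: [0.001, 0.785, 0.62, 0.002]
wrist_force: [-0.5, 0.1, 0.3]
opening: 0.3
```

```bash
python3 - <<'E'
from h import *
s=r.sense();print(s['ee_pos'],s['opening'],s['wrist_force'])
plan([583,-196,210],-8,17,0)
E
```

```text
[467.37744992 239.10347682 215.49809332] 0.3172425432637241 [-0.46375291  0.10225987  0.30637175]
rotvec [ 0.004 -0.003 -0.094] world d [ 115.6 -435.1   -5.5]
0.0002 -0.0001 -0.0055 -0.0233 0.0125 0.0003 0; 0.0002 -0.0001 -0.0055 -0.0234 0.0124 0.0003 0; 0.0002 -0.0001 -0.0055 -0.0235 0.0123 0.0003 0; 0.0002 -0.0001 -0.0055 -0.0235 0.0121 0.0003 0; 0.0002 -0.0001 -0.0055 -0.0236 0.0120 0.0003 0; 0.0002 -0.0001 -0.0055 -0.0237 0.0119 0.0003 0; 0.0002 -0.0001 -0.0055 -0.0237 0.0118 0.0003 0; 0.0002 -0.0001 -0.0055 -0.0238 0.0116 0.0003 0; 0.0002 -0.0001 -0.0055 -0.0239 0.0115 0.0003 0; 0.0002 -0.0001 -0.0055 -0.0239 0.0114 0.0003 0; 0.0002 -0.0001 -0.0055 -0.0240 0.0112 0.0003 0; 0.0002 -0.0001 -0.0055 -0.0240 0.0111 0.0003 0; 0.0002 -0.0001 -0.0055 -0.0241 0.0110 0.0003 0; 0.0002 -0.0001 -0.0055 -0.0242 0.0108 0.0003 0; 0.0002 -0.0001 -0.0055 -0.0242 0.0107 0.0003 0; 0.0002 -0.0001 -0.0055 -0.0243 0.0106 0.0003 0; 0.0002 -0.0001 -0.0055 -0.0243 0.0104 0.0003 0
```

The jaws closed to 0.3 mm, so I don't have the pin. I'll look.

```bash
python3 - <<'E'
from h import *
c=snap('wrist');p=c['pixels'];cv2.imwrite('pics/w3.png',cv2.resize(p[80:300,170:390,::-1],None,fx=2.7,fy=2.7,interpolation=cv2.INTER_CUBIC))
print(proj(c,[467.4,239.4,102]),proj(c,[467.4,239.4,62]))
E
```

```text
[277.6 199.3] [277.6 190.6]
```

View pics/w3.png

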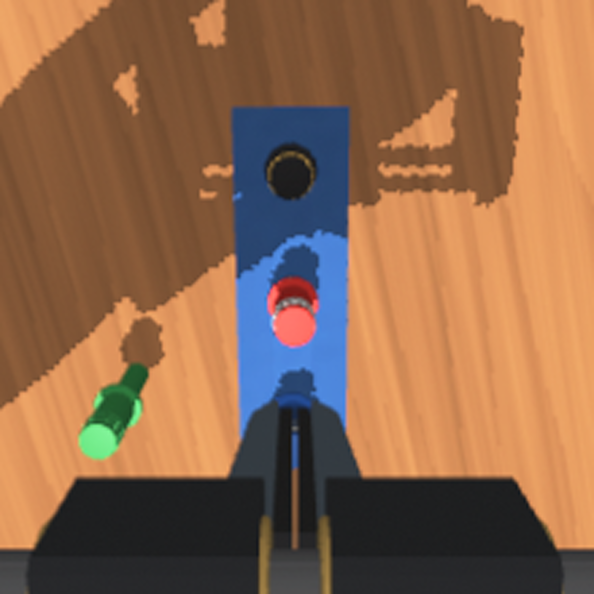

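```bash
python3 - <<'E'
from h import *
c=snap('wrist');s=r.sense();e=s['ee_pos'];q=s['orientation'];M=R.from_quat([q[1],q[2],q[3],q[0]]).as_matrix()
for x in(-16,0,16): print(x,proj(c,e+M@np.array([x,0,17])))
print(hit(c,(278.9,201.1),102),s['joints'].round(3),s['opening'])
plan([467.5,238.5,118],-13.6,6,0.6)
E
```

```text
-16 [277.4 253.5]
0 [277.4 232.9]
16 [277.4 211.5]
[467.9 237.2 102. ] [ 0.451  0.226  1.646 -0.     1.267  0.685] 0.6053840196724002
rotvec [ 0.002 -0.001  0.004] world d [  0.7  -0.3 -96.4]
0.0003 -0.0002 0.0007 -0.0000 0.0001 0.0161 0.6; 0.0003 -0.0002 0.0007 -0.0000 0.0001 0.0161 0.6; 0.0003 -0.0002 0.0007 -0.0000 0.0001 0.0161 0.6; 0.0003 -0.0002 0.0007 -0.0000 0.0001 0.0161 0.6; 0.0003 -0.0002 0.0007 -0.0000 0.0001 0.0161 0.6; 0.0003 -0.0002 0.0007 -0.0000 0.0001 0.0161 0.6
```

Emit:
arm_command(
  steps="0 0 0 0 0 0.0155 0.6; 0 0 0 0 0 0.0155 0.6; 0 0 0 0 0 0.0155 0.6; 0 0 0 0 0 0.0155 0.6; 0 0 0 0 0 0.0155 0.6; 0 0 0 0 0 0.0155 0.6; 0 0 0 0 0 0 0.6",
)

```text
t: 7.12
ee_pos: [460.0, 235.4, 106.2]
orientation: [-0.002, 0.785, 0.62, -0.009]
wrist_force: [0.3, 0.7, 0.3]
opening: 55.0
```

```bash
python3 - <<'E'
from h import *
s=r.sense();print(s['ee_pos'],s['opening'])
plan([467.7,238,83],-13.6,4,0.6)
E
```

```text
[460.02877079 235.4471245  106.17555254] 54.95746291530111
rotvec [-0.013  0.011  0.004] world d [  7.7   2.6 -23.2]
-0.0033 0.0028 0.0010 0.0011 0.0018 0.0058 0.6; -0.0033 0.0028 0.0010 0.0011 0.0018 0.0058 0.6; -0.0033 0.0028 0.0010 0.0011 0.0018 0.0058 0.6; -0.0033 0.0028 0.0010 0.0011 0.0017 0.0058 0.6
```

Emit:
arm_command(
  steps="-0.004 0.004 0 0.001 0.002 0.005 0.6; -0.004 0.003 0 0.001 0.002 0.005 0.6; -0.003 0.002 0 0.001 0.0018 0.005 0.6; -0.002 0.002 0 0.001 0.0018 0.005 0.6; 0 0 0 0 0 0.002 0.6; 0 0 0 0 0 0 0.6",
)

```text
t: 7.88
ee_pos: [469.2, 237.8, 82.9]
orientation: [0.0, 0.785, 0.62, 0.001]
wrist_force: [1.2, -0.1, 1.1]
opening: 54.8
```

Emit:
arm_command(
  steps="0 0 0 0 0 0 0; 0 0 0 0 0 0 0; 0 0 0 0 0 0 0; 0 0 0 0 0 0 0; 0 0 0 0 0 0 0; 0 0 0 0 0 0 0; 0 0 0 0 0 0 0",
)

```text
t: 8.75
ee_pos: [468.9, 238.2, 83.8]
orientation: [-0.0, 0.785, 0.62, 0.001]
wrist_force: [-0.7, -0.1, 1.6]
opening: 0.5
```

```bash
python3 - <<'E'
from h import *
s=r.sense();print(s['ee_pos'],s['opening'],s['wrist_force'])
c=snap('wrist');p=c['pixels'];b=snap('scene')['pixels']
o=np.hstack([cv2.resize(p[180:320,200:360],(400,350),interpolation=cv2.INTER_CUBIC),cv2.resize(b[170:275,350:470],(400,350),interpolation=cv2.INTER_CUBIC)])
cv2.imwrite('pics/w4.png',o[:,:,::-1])
E
```

```text
[468.91327449 238.15711899  83.79244374] 0.5162294327156359 [-0.70506271 -0.14566533  1.61846916]
```

View pics/w4.png

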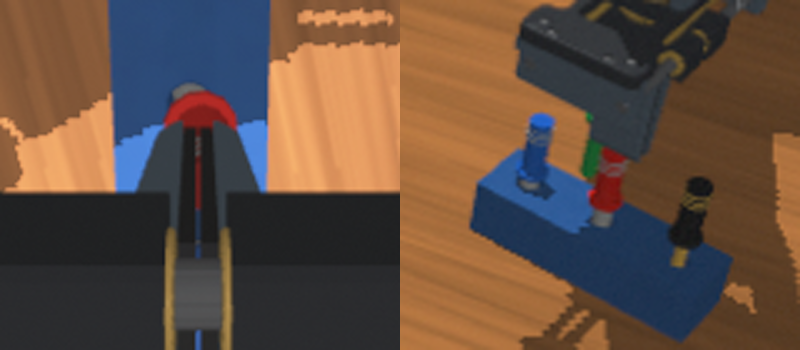

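```bash
python3 - <<'E'
from h import *
print(r.tcp_to_tips,[x for x in dir(r) if x[0]!='_'])
s=r.sense();c=snap('wrist');b=snap('scene');e=s['ee_pos'];q=s['orientation'];M=R.from_quat([q[1],q[2],q[3],q[0]]).as_matrix()
for x in(-16,0,16):
  for z in(17,0,-20): P=e+M@np.array([x,0,z]);print(x,z,'wrist',proj(c,P),'scene',proj(b,P))
for z in (102,62,40):print('pin',z,proj(c,[467.5,238,z]),proj(b,[467.5,238,z]))
E
```

```text
17.0 ['IKError', 'camera', 'close_job', 'sense', 'tcp_to_tips']
-16 17 wrist [277.7 253.5] scene [405.1 222.5]
-16 0 wrist [277.6 264.1] scene [406.5 216.4]
-16 -20 wrist [277.5 278.7] scene [408.2 209. ]
0 17 wrist [277.7 232.9] scene [411.6 225.9]
0 0 wrist [277.6 242. ] scene [413.1 219.7]
0 -20 wrist [277.5 254.8] scene [414.9 212.3]
16 17 wrist [277.7 211.5] scene [418.3 229.3]
16 0 wrist [277.6 219. ] scene [419.9 223.1]
16 -20 wrist [277.5 229.7] scene [421.8 215.7]
pin 102 [275.1 254.2] [414.9 212.6]
pin 62 [275.7 231.3] [411.4 227.1]
pin 40 [275.9 221.7] [409.5 234.8]
```

The fingers closed above the pin. Both views put the real fingertips about 19 mm behind the reported TCP, near z = 102, when the spec says 17 mm ahead of it. I'll go by what the pictures show: rise, open, and descend about 27 mm further, in small steps while watching the force.

Emit:
arm_command(
  steps="0 0 0 0 0 -0.005 0; 0 0 0 0 0 -0.003 0.6; 0 0 0 0 0 0 0.6; 0 0 0 0 0 0 0.6; 0 0 0 0 0 0 0.6; 0 0 0 0.0003 -0.0003 0.005 0.6; 0 0 0 0 -0.0003 0.005 0.6; 0 0 0 0 0 0.005 0.6; 0 0 0 0 0 0.005 0.6; 0 0 0 0 0 0 0.6",
)

```text
t: 10.2
ee_pos: [468.7, 238.2, 70.0]
orientation: [0.0, 0.785, 0.62, 0.001]
wrist_force: [0.6, -0.0, -0.4]
opening: 54.6
```

Emit:
arm_command(
  steps="0 0 0 0 0 0.004 0.6; 0 0 0 0 0 0.004 0.6; 0 0 0 0 0 0.004 0.6; 0 0 0 0 0 0 0.6",
)

```text
t: 10.7
ee_pos: [468.9, 238.3, 57.3]
orientation: [0.0, 0.785, 0.62, 0.001]
wrist_force: [0.8, -0.1, -0.4]
opening: 54.4
```

Emit:
arm_command(
  steps="0 0 0 0 0 0 0; 0 0 0 0 0 0 0; 0 0 0 0 0 0 0; 0 0 0 0 0 0 0; 0 0 0 0 0 0 0; 0 0 0 0 0 0 0; 0 0 0 0 0 0 0",
)

```text
t: 11.58
ee_pos: [468.7, 238.5, 57.7]
orientation: [0.0, 0.785, 0.62, 0.001]
wrist_force: [0.1, 0.7, -0.2]
opening: 15.4
```

```bash
python3 - <<'E'
from h import *
s=r.sense();print(s['ee_pos'],s['opening'],s['wrist_force'])
c=snap('wrist');p=c['pixels'];b=snap('scene')['pixels']
o=np.hstack([cv2.resize(p[180:320,200:360],(400,350),interpolation=cv2.INTER_CUBIC),cv2.resize(b[170:275,350:470],(400,350),interpolation=cv2.INTER_CUBIC)])
cv2.imwrite('pics/w5.png',o[:,:,::-1])
E
```

```text
[468.74722968 238.53496008  57.67859973] 15.366619267043735 [ 0.12324169  0.733975   -0.15384504]
```

View pics/w5.png

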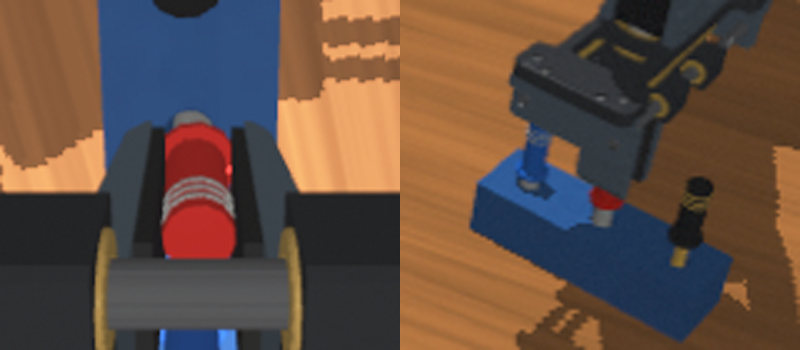

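The pin is held: opening 15.4 mm, red grip between the pads, collar free below. Its tip is 49.7 mm below the reported TCP. Lifting.

Emit:
arm_command(
  steps="0 0 0 0 0 -0.006 0; 0 0 0 0 0 -0.01 0; 0 0 0 0 0 -0.01 0; 0 0 0 0 0 -0.01 0; 0 0 0 0 0 -0.01 0; 0 0 0 0 0 -0.01 0; 0 0 0 0 0 -0.012 0; 0 0 0 0 0 -0.016 0; 0 0 0 0 0 -0.016 0; 0 0 0 0 0 -0.016 0; 0 0 0 0 0 -0.006 0; 0 0 0 0 0 0 0",
)

```text
t: 13.18
ee_pos: [468.8, 238.3, 188.7]
orientation: [0.001, 0.785, 0.62, 0.002]
wrist_force: [-0.2, 0.3, -1.4]
opening: 15.3
```

```bash
python3 - <<'E'
from h import *
s=r.sense();print(s['ee_pos'],s['opening'],s['wrist_force'])
plan([583,-206,185],-8,18,0)
E
```

```text
[468.78767581 238.26361816 188.74889271] 15.295783279783485 [-0.2028386   0.30560056 -1.36113003]
rotvec [ 0.004 -0.003 -0.094] world d [ 114.2 -444.3   -3.7]
0.0002 -0.0002 -0.0052 -0.0225 0.0119 0.0002 0; 0.0002 -0.0002 -0.0052 -0.0226 0.0118 0.0002 0; 0.0002 -0.0002 -0.0052 -0.0227 0.0116 0.0002 0; 0.0002 -0.0002 -0.0052 -0.0227 0.0115 0.0002 0; 0.0002 -0.0002 -0.0052 -0.0228 0.0114 0.0002 0; 0.0002 -0.0002 -0.0052 -0.0228 0.0113 0.0002 0; 0.0002 -0.0002 -0.0052 -0.0229 0.0112 0.0002 0; 0.0002 -0.0002 -0.0052 -0.0230 0.0111 0.0002 0; 0.0002 -0.0002 -0.0052 -0.0230 0.0109 0.0002 0; 0.0002 -0.0002 -0.0052 -0.0231 0.0108 0.0002 0; 0.0002 -0.0002 -0.0052 -0.0231 0.0107 0.0002 0; 0.0002 -0.0002 -0.0052 -0.0232 0.0106 0.0002 0; 0.0002 -0.0002 -0.0052 -0.0232 0.0104 0.0002 0; 0.0002 -0.0002 -0.0052 -0.0233 0.0103 0.0002 0; 0.0002 -0.0002 -0.0052 -0.0234 0.0102 0.0002 0; 0.0002 -0.0002 -0.0052 -0.0234 0.0101 0.0002 0; 0.0002 -0.0002 -0.0052 -0.0235 0.0100 0.0002 0; 0.0002 -0.0002 -0.0052 -0.0235 0.0098 0.0002 0
```

Emit:
arm_command(
  steps="0 0 -0.005 -0.0225 0.012 0 0; 0 0 -0.005 -0.0226 0.0118 0 0; 0 0 -0.005 -0.0227 0.0116 0 0; 0 0 -0.005 -0.0227 0.0115 0 0; 0 0 -0.005 -0.0228 0.0114 0 0; 0 0 -0.005 -0.0228 0.0113 0 0; 0 0 -0.005 -0.0229 0.0112 0 0; 0 0 -0.005 -0.023 0.0111 0 0; 0 0 -0.005 -0.023 0.0109 0 0; 0 0 -0.005 -0.0231 0.0108 0 0; 0 0 -0.005 -0.0231 0.0107 0 0; 0 0 -0.005 -0.0232 0.0106 0 0; 0 0 -0.005 -0.0232 0.0104 0 0; 0 0 -0.005 -0.0233 0.0103 0 0; 0 0 -0.005 -0.0234 0.0102 0 0; 0 0 -0.005 -0.0234 0.01 0 0; 0 0 -0.005 -0.02 0.01 0 0; 0 0 -0.005 -0.012 0.006 0 0; 0 0 0 0 0 0 0",
)

```text
t: 15.55
ee_pos: [577.0, -204.1, 172.2]
orientation: [-0.009, 0.754, 0.656, -0.008]
wrist_force: [-0.4, 0.5, -0.2]
opening: 15.4
```

```bash
python3 - <<'E'
from h import *
s=r.sense();c=snap('wrist','w6.png');print(s['ee_pos'],s['opening'],proj(c,[588,-156,62]))
E
```

```text
[ 577.03641049 -204.09540957  172.24938824] 15.353843933730404 [285.4 150.6]
```

View pics/w6.png

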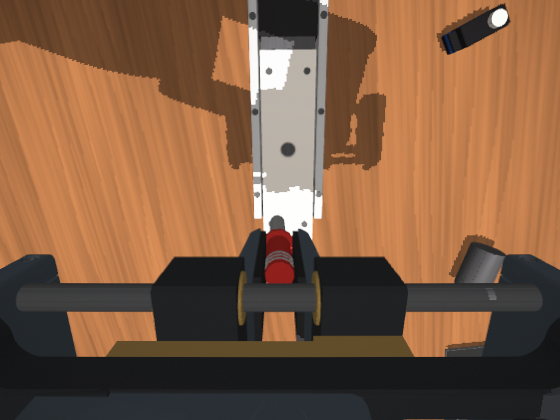

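The hole is at (288,149.5), and the pin's tip is at about (276,218). The wall screw midpoints run from (288.5,14.5) to (288,194), which gives the jig axis.

```bash
python3 - <<'E'
from h import *
s=r.sense();c=snap('wrist');e=s['ee_pos'];q=s['orientation'];M=R.from_quat([q[1],q[2],q[3],q[0]]).as_matrix()
p=np.ascontiguousarray(c['pixels']);g=cv2.cvtColor(p,cv2.COLOR_RGB2GRAY)
sub=g[138:162,276:300];m=sub<90;ys,xs=np.nonzero(m);u=(xs.mean()+276,ys.mean()+138);print(u,len(xs))
h=hit(c,u,62);print('hole',h, 'at z50',hit(c,u,50))
a=hit(c,(288.5,14.5),58);b=hit(c,(288,194),58);d=(a-b)[:2];print('axis deg',np.degrees(np.arctan2(d[1],d[0])),a,b)
print('tip',proj(c,e+M@[0,0,49.7]),proj(c,e+M@[6,0,49.7]),proj(c,e+M@[6,0,45.7]),'tilt',M[:,2],'yaw',np.degrees(np.arctan2(M[1,1],M[0,1])))
cv2.imwrite('pics/x.png',p[200:260,250:310,::-1]);
hsv=cv2.cvtColor(p,cv2.COLOR_RGB2HSV)
for y in range(208,262,3): print(y,' '.join(f'{v:3d}' for v in g[y,262:300:2]))
plan([h[0],h[1],130],-7,8,0)
E
```

```text
(np.float64(288.0), np.float64(149.5)) 132
hole [ 590.4 -154.8   62. ] at z50 [ 590.3 -155.8   50. ]
axis deg 82.40535663140858 [605.8 -40.2  58. ] [ 584.6 -199.2   58. ]
tip [278.  218.7] [278.  211.6] [278.  213.1] tilt [-0.0244147   0.00429813 -0.99969268] yaw -7.915194704991918
208 109 251 254 254 254 254 254 254 254 254 254 254 254 254 254 254 254 254 254
211 137 250 254 254 254 254 254 254 254 254 254 254 254 254 254 254 254 254 254
214 151 250 254 254 254 254 254 248 245 254 254 254 254 254 254 254 254 254 254
217 179 251 254 254 254 158  85  85  84  83 193 254 254 254 254 254 254 254 254
220 146 251 254 254 176  82  85  86  84  83  81 233 254 254 254 254 254 254 254
223 144 250 254 244  87  82  86  87  84  82  82 174 254 254 254 254 254 254 254
226 142 250 254 252  89  83  86  86  84  83  82  97 254 254 254 254 254 254 254
229 142 250 254 254 126  68  68  61  55  55  65  77 253 254 254 254 254 254 108
232  21  22 247 162  56  66  67  66  66  66  67  63  53 140 251 194  21  21  42
235  21  21  54  65  65  66  60  57  56  56  57  65  66  65 107 140  21  21  36
238  22  21  57  
[... 363 characters left out ...]
 44  39  20  21  20
253  21  18  39  44  73  87  74  69  76  73  72  84  99  67  43  31  20  21  22
256  21  17  44  88  75  96  75  71  71  65  59  81 101  78  89  31  18  22  22
259  21  19  97  90  78 106  80  72  62  62  68  83 101  73 100  83  18  21  21
rotvec [-0.025 -0.001 -0.015] world d [ 13.6  48.3 -42.5]
-0.0031 -0.0001 -0.0019 0.0062 0.0010 0.0053 0; -0.0031 -0.0001 -0.0019 0.0062 0.0010 0.0053 0; -0.0031 -0.0001 -0.0019 0.0062 0.0010 0.0053 0; -0.0031 -0.0001 -0.0019 0.0062 0.0010 0.0053 0; -0.0031 -0.0001 -0.0019 0.0062 0.0010 0.0053 0; -0.0031 -0.0001 -0.0019 0.0062 0.0010 0.0053 0; -0.0031 -0.0001 -0.0019 0.0062 0.0010 0.0053 0; -0.0031 -0.0001 -0.0019 0.0062 0.0010 0.0053 0
```

Emit:
arm_command(
  steps="-0.003 0 -0.002 0.0064 0.001 0.005 0; -0.003 0 -0.002 0.0064 0.001 0.005 0; -0.003 0 -0.002 0.0064 0.001 0.005 0; -0.003 0 -0.002 0.0064 0.001 0.005 0; -0.003 0 -0.002 0.0064 0.001 0.005 0; -0.003 0 -0.002 0.0064 0.001 0.005 0; -0.003 0 -0.002 0.0064 0.001 0.005 0; -0.003 0 -0.002 0.006 0.001 0.003 0; 0 0 0 0 0 0 0",
)

```text
t: 16.77
ee_pos: [591.0, -147.1, 131.8]
orientation: [-0.001, 0.747, 0.664, 0.001]
wrist_force: [-0.7, -0.2, 0.0]
opening: 15.6
```

```bash
python3 - <<'E'
from h import *
plan([591.4,-153.1,122],-7.6,4,0)
E
```

```text
rotvec [ 0.    -0.002  0.015] world d [ 0.4 -6.  -9.8]
0.0000 -0.0006 0.0038 -0.0015 0.0003 0.0025 0; 0.0000 -0.0006 0.0038 -0.0015 0.0003 0.0025 0; 0.0000 -0.0006 0.0038 -0.0015 0.0003 0.0025 0; 0.0000 -0.0006 0.0038 -0.0015 0.0003 0.0025 0
```

Emit:
arm_command(
  steps="0 -0.0005 0.004 -0.0016 0.0003 0.0015 0; 0 -0.0005 0.004 -0.0016 0.0003 0.0015 0; 0 -0.0005 0.004 -0.0014 0.0002 0.002 0; 0 -0.0005 0.004 -0.0014 0 0.002 0; 0 0 0 0 0 0 0",
)

```text
t: 17.4
ee_pos: [591.3, -154.6, 124.7]
orientation: [0.001, 0.753, 0.658, 0.0]
wrist_force: [0.7, 0.6, -0.9]
opening: 15.3
```

```bash
python3 - <<'E'
from h import *
s=r.sense();c=snap('wrist');b=snap('scene');p=c['pixels'];e=s['ee_pos']
o=np.hstack([cv2.resize(p[150:260,215:341],(400,350),interpolation=cv2.INTER_CUBIC),cv2.resize(b['pixels'][160:248,175:275],(400,350),interpolation=cv2.INTER_CUBIC)])
cv2.imwrite('pics/w7.png',o[:,:,::-1])
print(e,s['wrist_force'],s['orientation'],proj(c,[590.4,-154.8,62]),proj(b,[590.4,-154.8,62]),proj(b,e-[0,0,49.7]))
E
```

```text
[ 591.31395538 -154.5843223   124.71498313] [ 0.67323347  0.56312147 -0.92472292] [5.69425820e-04 7.53379878e-01 6.57585286e-01 1.64670785e-04] [276.9 214.3] [224.4 201.4] [224.  197.1]
```

View pics/w7.png

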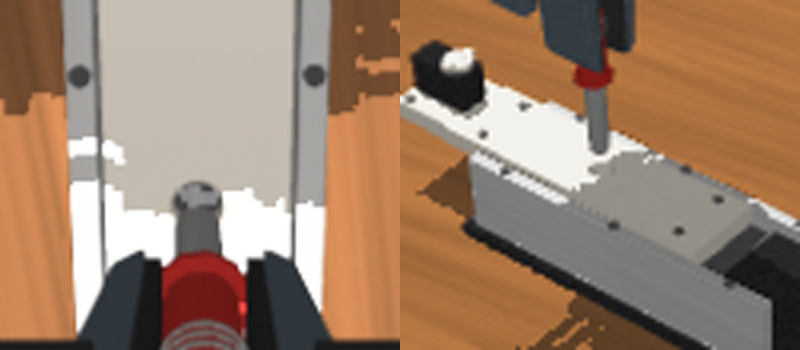

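The wrist crop shows the tip over the hole, with the rim peeking out around (197,190). The scene crop shows the same. I'll make a small forward correction and enter gently.

Emit:
arm_command(
  steps="0 0 -0.004 0.0007 0 0.003 0; 0 0 -0.004 0.0006 0 0.003 0; 0 0 0 0 0 0.003 0; 0 0 0 0 0 0.0025 0; 0 0 0 0 0 0.002 0; 0 0 0 0 0 0 0",
)

```text
t: 18.25
ee_pos: [591.6, -152.8, 110.3]
orientation: [0.001, 0.75, 0.661, 0.0]
wrist_force: [0.4, 0.2, -1.7]
opening: 15.1
```

Emit:
arm_command(
  steps="0 0 0 0 0 0.002 0; 0 0 0 0 0 0.002 0; 0 0 0 0 0 0.002 0; 0 0 0 0 0 0 0",
)

```text
t: 18.75
ee_pos: [591.7, -153.3, 104.2]
orientation: [0.001, 0.75, 0.661, 0.0]
wrist_force: [0.8, -1.1, -0.8]
opening: 15.4
```

The tip is below the forearm's top with no force, so it's in the hole. I'll go down to touch the bar.

Emit:
arm_command(
  steps="0 0 0 0 0 0.002 0; 0 0 0 0 0 0.002 0; 0 0 0 0 0 0.0015 0; 0 0 0 0 0 0.0015 0; 0 0 0 0 0 0 0",
)

```text
t: 19.38
ee_pos: [591.9, -153.5, 97.2]
orientation: [0.001, 0.75, 0.661, 0.0]
wrist_force: [-0.2, -0.7, 0.9]
opening: 15.1
```

Emit:
arm_command(
  steps="0 0 0 0 0 0.0007 0; 0 0 0 0 0 0.0005 0; 0 0 0 0.002 0 0.0003 0; 0 0 0 0.002 0 0.0003 0",
)

```text
t: 19.88
ee_pos: [592.2, -150.7, 96.7]
orientation: [0.002, 0.75, 0.661, -0.001]
wrist_force: [-1.7, -3.2, 3.4]
opening: 14.9
```

Emit:
arm_command(
  steps="0 0 0 0.002 0 0.0004 0; 0 0 0 0.002 0 0.0004 0; 0 0 0 0.002 0 0.0004 0; 0 0 0 0.002 0 0.0004 0; 0 0 0 0.002 0 0.0004 0",
)

```text
t: 20.5
ee_pos: [592.9, -141.4, 95.5]
orientation: [0.003, 0.75, 0.661, -0.002]
wrist_force: [-3.2, -3.3, 4.7]
opening: 15.2
```

Emit:
arm_command(
  steps="0 0.001 0 0.002 -0.0003 0.0002 0; 0 0.001 0 0.002 -0.0003 0.0002 0; 0 0 0 0.002 -0.0002 0.0002 0; 0 0 0 0.002 -0.0002 0.0002 0; 0 0 0 0.002 0 0.0002 0",
)

```text
t: 21.12
ee_pos: [593.8, -130.8, 94.5]
orientation: [0.003, 0.75, 0.662, -0.001]
wrist_force: [-2.0, -3.2, 4.7]
opening: 15.2
```

```bash
python3 - <<'E'
from h import *
s=r.sense();print(s['ee_pos'],s['wrist_force'],s['orientation'])
plan(s['ee_pos'],-7.6,1,0)
E
```

```text
[ 593.77739057 -130.77100839   94.48115151] [-1.97648912 -3.19102363  4.67927464] [ 3.11478809e-03  7.49881199e-01  6.61564856e-01 -6.53808811e-04]
rotvec [0.004 0.005 0.008] world d [0. 0. 0.]
0.0038 0.0051 0.0077 0.0000 0.0000 0.0000 0
```

Emit:
arm_command(
  steps="0.001 0.001 0.002 0.002 0 0 0; 0.001 0.001 0.002 0.002 0 0 0; 0.001 0.001 0.002 0.002 0 0 0; 0 0 0 0.002 0 0 0; 0 0 0 0.002 0 0 0",
)

```text
t: 21.75
ee_pos: [595.3, -120.4, 94.5]
orientation: [0.001, 0.752, 0.659, -0.001]
wrist_force: [-1.5, -2.9, 4.1]
opening: 15.1
```

Emit:
arm_command(
  steps="0 0 0 0.002 0 0.0001 0; 0 0 0 0.002 0 0.0001 0; 0 0 0 0.002 0 0.0001 0; 0 0 0 0.002 0 0.0001 0; 0 0 0 0.002 0 0.0001 0",
)

```text
t: 22.38
ee_pos: [596.7, -109.7, 94.1]
orientation: [0.001, 0.752, 0.659, -0.0]
wrist_force: [-1.1, -3.6, 4.8]
opening: 15.6
```

Emit:
arm_command(
  steps="0 0 0 0.0015 0 0.0001 0; 0 0 0 0.0015 0 0.0001 0; 0 0 0 0.0015 0 0.0001 0; 0 0 0 0.0015 0 0.0001 0; 0 0 0 0.0015 0 0.0001 0",
)

```text
t: 23.0
ee_pos: [597.7, -101.8, 93.7]
orientation: [0.001, 0.752, 0.659, -0.001]
wrist_force: [-2.5, -3.3, 5.5]
opening: 15.2
```

```bash
python3 - <<'E'
from h import *
a=snap('top');p=a['pixels'];cv2.imwrite('pics/t2.png',p[:,:,::-1])
s=r.sense();print(s['ee_pos'],s['wrist_force'])
for u in [(282,204),(275,231),(375,223),(369,250)]: print(hit(a,u,58))
E
```

```text
[ 597.77368841 -101.55558774   93.6929676 ] [-1.90393586 -3.40257976  4.60360191]
[636.3 -20.   58. ]
[573.5 -11.1  58. ]
[ 614.8 -230.3   58. ]
[ 553.  -220.8   58. ]
```

Emit:
arm_command(
  steps="0 0 0 0.0015 0 0.0001 0; 0 0 0 0.0015 0 0.0001 0; 0 0 0 0.0015 0 0.0001 0; 0 0 0 0.0015 0 0.0001 0; 0 0 0 0.0015 0 0.0001 0",
)

```text
t: 23.68
ee_pos: [598.8, -93.8, 93.4]
orientation: [0.001, 0.752, 0.659, -0.0]
wrist_force: [-2.1, -2.7, 4.9]
opening: 15.2
```

```bash
python3 - <<'E'
from h import *
w6=cv2.imread('pics/w6.png')[:,:,::-1];n=snap('wrist','w8.png')['pixels']
for p in (w6,n):
    hsv=cv2.cvtColor(np.ascontiguousarray(p),cv2.COLOR_RGB2HSV)
    m=((hsv[...,0]<8)|(hsv[...,0]>172))&(hsv[...,1]>140)&(hsv[...,2]>40);m[:190]=0;m[290:]=0;m[:,:255]=0;m[:,305:]=0
    ys,xs=np.nonzero(m);print(ys.min(),ys.max(),xs.min(),xs.max())
    print([(y,xs[ys==y].min(),xs[ys==y].max()) for y in range(ys.min(),ys.max()+1,3)])
E
```

```text
229 283 264 294
[(229, np.int64(277), np.int64(281)), (232, np.int64(270), np.int64(287)), (235, np.int64(266), np.int64(289)), (238, np.int64(266), np.int64(292)), (241, np.int64(266), np.int64(292)), (244, np.int64(266), np.int64(292)), (247, np.int64(266), np.int64(292)), (250, np.int64(266), np.int64(292)), (253, np.int64(266), np.int64(292)), (256, np.int64(266), np.int64(282)), (259, np.int64(277), np.int64(281)), (262, np.int64(271), np.int64(288)), (265, np.int64(268), np.int64(291)), (268, np.int64(266), np.int64(293)), (271, np.int64(264), np.int64(294)), (274, np.int64(265), np.int64(294)), (277, np.int64(265), np.int64(294)), (280, np.int64(265), np.int64(293)), (283, np.int64(268), np.int64(289))]
244 283 264 294
[(244, np.int64(280), np.int64(281)), (247, np.int64(270), np.int64(287)), (250, np.int64(266), np.int64(290)), (253, np.int64(266), np.int64(292)), (256, np.int64(266), np.int64(292)), (259, np.int64(266), np.int64(292)), (262, np.int64(268), np.int64(289)), (265, np.int64(267), np.int64(291)), (268, np.int64(265), np.int64(293)), (271, np.int64(264), np.int64(294)), (274, np.int64(264), np.int64(294)), (277, np.int64(265), np.int64(293)), (280, np.int64(267), np.int64(292)), (283, np.int64(269), np.int64(288))]
```

The collar has moved back 15 px in the wrist frame while the head stayed put. So the drag has tilted the pin about the jaw axis, by roughly 10° or more, and the tip lags behind. The fix is to regrip with the jaws along the slide direction, so the pads hold it upright. The pin stays captive in the forearm's hole meanwhile.

Emit:
arm_command(
  steps="0 0 0 0 0 -0.0006 0; 0 0 0 0 0 0 0.5; 0 0 0 0 0 0 0.5; 0 0 0 0 0 0 0.5; 0 0 0 0 0 0 0.5; 0 0 0 0 0 -0.006 0.5; 0 0 0 0 0 -0.012 0.5; 0 0 0 0 0 -0.015 0.5; 0 0 0 0 0 -0.015 0.5; 0 0 0 0 0 -0.015 0.5; 0 0 0 0 0 -0.008 0.5; 0 0 0 0 0 0 0.5",
)

```text
t: 25.22
ee_pos: [599.9, -90.7, 169.8]
orientation: [0.0, 0.752, 0.659, 0.003]
wrist_force: [0.7, -0.3, -0.7]
opening: 45.3
```

```bash
python3 - <<'E'
from h import *
s=r.sense();c=snap('wrist');b=snap('scene');e=s['ee_pos'];p=c['pixels']
print(e,s['opening'],s['joints'].round(2),s['orientation'].round(4))
o=np.zeros((600,800,3),np.uint8);o[:420,:560]=p;o[250:600,400:800]=cv2.resize(b['pixels'][145:250,160:280],(400,350),interpolation=cv2.INTER_CUBIC)
cv2.imwrite('pics/w9.png',o[:,:,::-1]);np.save('w9c.npy',np.array([c['mtx'],c['c2w'],c['k1']],dtype=object),allow_pickle=True)
E
```

```text
[599.93440029 -90.69178156 169.81326046] 45.31526791953555 [-0.17  0.38  1.53  0.    1.22 -0.04] [0.     0.7525 0.6586 0.0026]
```

View pics/w9.png

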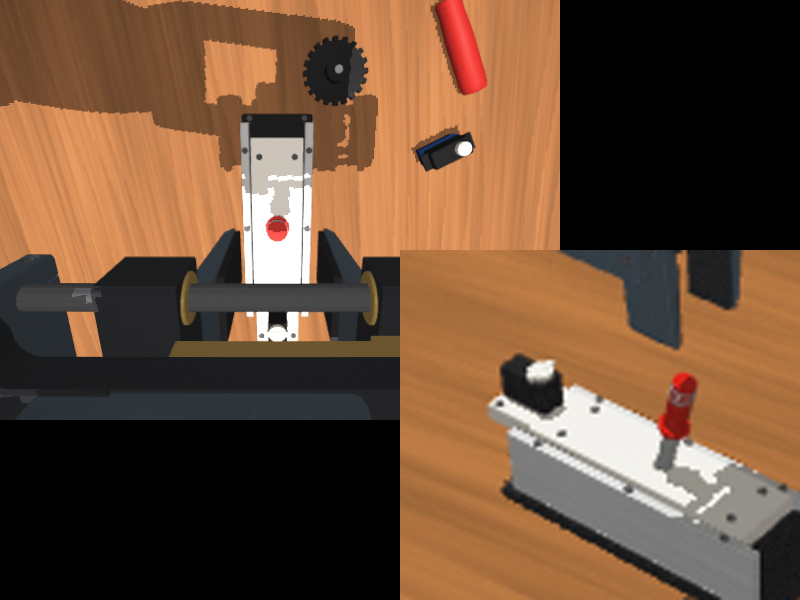

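The pin stands captive in the hole, leaning towards jig +x. In the scene view the shaft meets the plate at (238.9,209.5) and the head's top is at (245.5,184.3). In the wrist view the pin is at (277,228).

```bash
python3 - <<'E'
from h import *
b=snap('scene');c=snap('wrist')
print('hole scene',hit(b,(238.9,209.5),62))
hs=hit(b,(245.5,184.3),103);print('head scene',hs)
p=c['pixels'];hsv=cv2.cvtColor(np.ascontiguousarray(p),cv2.COLOR_RGB2HSV)
m=((hsv[...,0]<8)|(hsv[...,0]>172))&(hsv[...,1]>140)&(hsv[...,2]>40);m[:200]=0;m[255:]=0;m[:,:250]=0;m[:,300:]=0
ys,xs=np.nonzero(m);print(ys.min(),ys.max(),xs.min(),xs.max());print([(y,xs[ys==y].min(),xs[ys==y].max()) for y in range(ys.min(),ys.max()+1,2)])
for v in (218,224,230,234): print(v,hit(c,(277.3,v),137),hit(c,(277.3,v),100))
print('wall ends z58',hit(c,(245,123),58),hit(c,(308,123),58),'screws',hit(c,(244.5,150),58),hit(c,(308,150),58))
# predicted vertical/leaning pins
ax=np.array([.132,.991])
for hy in (-105,-109):
  for L in (6,9,12):
    h=np.array([hs[0]*0+593.5+ (hy+120)*.133,hy]);t=np.radians(L)
    P=lambda l:np.append(h+ax*l*np.sin(t),48+l*np.cos(t))
    print(hy,L,'collar',proj(c,P(52)),'top',proj(c,P(94)),'scene plate',proj(b,P(14)),'top',proj(b,P(94)))
E
```

```text
hole scene [ 598.6 -111.3   62. ]
head scene [ 558.9 -117.4  103. ]
217 241 267 289
[(217, np.int64(274), np.int64(281)), (219, np.int64(271), np.int64(285)), (221, np.int64(269), np.int64(286)), (223, np.int64(269), np.int64(288)), (225, np.int64(268), np.int64(289)), (227, np.int64(267), np.int64(289)), (229, np.int64(269), np.int64(289)), (231, np.int64(269), np.int64(287)), (233, np.int64(269), np.int64(287)), (235, np.int64(269), np.int64(287)), (237, np.int64(270), np.int64(286)), (239, np.int64(272), np.int64(284)), (241, np.int64(276), np.int64(280))]
218 [599.6 -83.9 137. ] [597.9 -95.6 100. ]
224 [599.  -88.7 137. ] [ 597.2 -101.1  100. ]
230 [598.3 -93.5 137. ] [ 596.4 -106.7  100. ]
234 [597.9 -96.7 137. ] [ 595.9 -110.5  100. ]
wall ends z58 [578.3 -12.1  58. ] [637.  -19.9  58. ] screws [573.8 -36.7  58. ] [634.3 -44.8  58. ]
-105 6 collar [276.  222.4] top [275.5 234.6] scene plate [242.6 209.9] top [244.5 181.9]
-105 9 collar [276.  219.4] top [275.5 228.1] scene plate [242.9 210.1] top [246.3 182.9]
-105 12 collar [276.  216.3] top [275.5 221.6] scene plate [243.1 210.2] top [248.1 184.1]
-109 6 collar [276.  226.7] top [275.6 239.6] scene plate [241.2 209.2] top [243.  181.2]
-109 9 collar [276.  223.7] top [275.6 233.2] scene plate [241.5 209.4] top [244.8 182.3]
-109 12 collar [276.  220.7] top [275.5 226.7] scene plate [241.7 209.5] top [246.6 183.4]
```

```bash
python3 - <<'E'
from h import *
plan([596,-113.5,170],82.4,12,1)
E
```

```text
rotvec [ 0.004 -0.003 -1.571] world d [ -3.1 -23.    1.8]
0.0003 -0.0002 -0.1309 -0.0019 -0.0000 -0.0002 1; 0.0003 -0.0002 -0.1309 -0.0019 -0.0003 -0.0002 1; 0.0003 -0.0002 -0.1309 -0.0019 -0.0005 -0.0002 1; 0.0003 -0.0002 -0.1309 -0.0018 -0.0007 -0.0002 1; 0.0003 -0.0002 -0.1309 -0.0017 -0.0010 -0.0002 1; 0.0003 -0.0002 -0.1309 -0.0015 -0.0012 -0.0002 1; 0.0003 -0.0002 -0.1309 -0.0014 -0.0014 -0.0002 1; 0.0003 -0.0002 -0.1309 -0.0012 -0.0015 -0.0002 1; 0.0003 -0.0002 -0.1309 -0.0010 -0.0017 -0.0002 1; 0.0003 -0.0002 -0.1309 -0.0007 -0.0018 -0.0002 1; 0.0003 -0.0002 -0.1309 -0.0005 -0.0019 -0.0002 1; 0.0003 -0.0002 -0.1309 -0.0002 -0.0019 -0.0001 1
```

Emit:
arm_command(
  steps="0 0 -0.131 -0.0019 0 0 1; 0 0 -0.131 -0.0019 -0.0003 0 1; 0 0 -0.131 -0.0019 -0.0005 0 1; 0 0 -0.131 -0.0018 -0.0007 0 1; 0 0 -0.131 -0.0017 -0.001 0 1; 0 0 -0.131 -0.0015 -0.0012 0 1; 0 0 -0.131 -0.0014 -0.0014 0 1; 0 0 -0.131 -0.0012 -0.0015 0 1; 0 0 -0.131 -0.001 -0.0017 0 1; 0 0 -0.131 -0.0007 -0.0018 0 1; 0 0 -0.131 -0.0005 -0.0019 0 1; 0 0 -0.131 0 -0.0019 0 1; 0 0 0 0 0 0 1",
)

```text
t: 27.05
ee_pos: [591.1, -113.2, 157.7]
orientation: [-0.01, 0.04, 0.999, 0.004]
wrist_force: [-0.7, 0.5, -1.0]
opening: 91.3
```

```bash
python3 - <<'E'
from h import *
s=r.sense();print(s['ee_pos'],s['joints'].round(2))
plan([596,-113.5,150],82.4,4,1)
E
```

```text
[ 591.13223546 -113.21539682  157.65828577] [-0.21  0.4   1.54  0.    1.22 -1.7 ]
rotvec [ 0.006 -0.02   0.052] world d [ 4.9 -0.3 -7.7]
0.0015 -0.0049 0.0131 -0.0013 0.0000 0.0019 1; 0.0015 -0.0049 0.0131 -0.0012 0.0000 0.0019 1; 0.0015 -0.0049 0.0131 -0.0012 0.0001 0.0019 1; 0.0015 -0.0049 0.0131 -0.0012 0.0001 0.0019 1
```

Emit:
arm_command(
  steps="0.0015 -0.005 0.013 -0.0013 0 0.002 1; 0.0015 -0.005 0.013 -0.0012 0 0.002 1; 0.0015 -0.005 0.013 -0.0012 0 0.002 1; 0.0015 -0.005 0.013 -0.0012 0 0.002 1; 0 0 0 0 0 0 1",
)

```text
t: 27.68
ee_pos: [595.8, -113.3, 148.2]
orientation: [0.0, 0.07, 0.998, -0.0]
wrist_force: [-0.5, 0.7, -0.2]
opening: 91.2
```

```bash
python3 - <<'E'
from h import *
s=r.sense();c=snap('wrist','w10.png');p=c['pixels'];hsv=cv2.cvtColor(np.ascontiguousarray(p),cv2.COLOR_RGB2HSV)
m=((hsv[...,0]<8)|(hsv[...,0]>172))&(hsv[...,1]>140)&(hsv[...,2]>40);m[280:]=0;m[:120]=0;m[:,:200]=0;m[:,360:]=0
ys,xs=np.nonzero(m);print([(y,xs[ys==y].min(),xs[ys==y].max()) for y in range(ys.min(),ys.max()+1,3)])
h=np.array([596,-115.5]);ax=np.array([.132,.991])
for L in (0,13):
  t=np.radians(L);P=lambda l:np.append(h+ax*l*np.sin(t),48+l*np.cos(t));print(L,proj(c,P(14)),'collar',proj(c,P(52)),'top',proj(c,P(94)))
print(s['ee_pos'],s['opening']);plan([596,-113.5,94],82.4,10,1)
E
```

```text
[(208, np.int64(285), np.int64(294)), (211, np.int64(282), np.int64(299)), (214, np.int64(280), np.int64(301)), (217, np.int64(279), np.int64(302)), (220, np.int64(278), np.int64(302)), (223, np.int64(279), np.int64(295)), (226, np.int64(280), np.int64(309)), (229, np.int64(282), np.int64(315)), (232, np.int64(287), np.int64(317)), (235, np.int64(297), np.int64(318)), (238, np.int64(297), np.int64(318)), (241, np.int64(298), np.int64(317)), (244, np.int64(300), np.int64(315)), (247, np.int64(304), np.int64(311))]
0 [277.6 207.6] collar [277.5 220.5] top [277.2 239.8]
13 [281.  207.5] collar [291.8 219.9] top [307.9 238.3]
[ 595.81986557 -113.29252286  148.18470666] 91.15245663000773
rotvec [-0.     0.    -0.007] world d [  0.1  -0.2 -54.3]
-0.0000 0.0000 -0.0007 -0.0000 -0.0000 0.0054 1; -0.0000 0.0000 -0.0007 -0.0000 -0.0000 0.0054 1; -0.0000 0.0000 -0.0007 -0.0000 -0.0000 0.0054 1; -0.0000 0.0000 -0.0007 -0.0000 -0.0000 0.0054 1; -0.0000 0.0000 -0.0007 -0.0000 -0.0000 0.0054 1; -0.0000 0.0000 -0.0007 -0.0000 -0.0000 0.0054 1; -0.0000 0.0000 -0.0007 -0.0000 -0.0000 0.0054 1; -0.0000 0.0000 -0.0007 -0.0000 -0.0000 0.0054 1; -0.0000 0.0000 -0.0007 -0.0000 -0.0000 0.0054 1; -0.0000 0.0000 -0.0007 -0.0000 -0.0000 0.0054 1
```

The model (hole at y ≈ -114, lean ≈ 13°) matches the blob in this view. Descending over the pin.

Emit:
arm_command(
  steps="0 0 0 0 0 0.0055 1; 0 0 0 0 0 0.0055 1; 0 0 0 0 0 0.0055 1; 0 0 0 0 0 0.0055 1; 0 0 0 0 0 0.0055 1; 0 0 0 0 0 0.0055 1; 0 0 0 0 0 0.0055 1; 0 0 0 0 0 0.0055 1; 0 0 0 0 0 0.005 1; 0 0 0 0 0 0 1",
)

```text
t: 28.98
ee_pos: [595.7, -113.3, 95.4]
orientation: [-0.0, 0.07, 0.998, -0.0]
wrist_force: [1.0, -0.2, -0.7]
opening: 91.0
```

```bash
python3 - <<'E'
from h import *
s=r.sense();print(s['ee_pos'],s['wrist_force'])
plan([596,-113.5,96],82.4,2,1)
E
```

```text
[ 595.6549258  -113.31990672   95.37760408] [ 0.97231718 -0.21542637 -0.73030924]
rotvec [-0.    -0.001 -0.007] world d [ 0.3 -0.2  0.6]
-0.0001 -0.0003 -0.0036 -0.0002 -0.0001 -0.0003 1; -0.0001 -0.0003 -0.0036 -0.0002 -0.0001 -0.0003 1
```

Emit:
arm_command(
  steps="0 0 0 0 0 0 0.6; 0 0 0 0 0 0 0.4; 0 0 0 0 0 0 0.3; 0 0 0 0 0 0 0.2; 0 0 0 0 0 0 0; 0 0 0 0 0 0 0; 0 0 0 0 0 0 0; 0 0 0 0 0 0 0",
)

```text
t: 29.98
ee_pos: [596.2, -113.4, 96.2]
orientation: [0.001, 0.07, 0.998, -0.0]
wrist_force: [0.2, -0.1, -1.0]
opening: 15.1
```

```bash
python3 - <<'E'
from h import *
s=r.sense();c=snap('wrist','w11.png');p=c['pixels'];hsv=cv2.cvtColor(np.ascontiguousarray(p),cv2.COLOR_RGB2HSV)
m=((hsv[...,0]<8)|(hsv[...,0]>172))&(hsv[...,1]>140)&(hsv[...,2]>40);m[285:]=0;m[:150]=0;m[:,:200]=0;m[:,360:]=0
ys,xs=np.nonzero(m);print([(y,xs[ys==y].min(),xs[ys==y].max()) for y in range(ys.min(),ys.max()+1,3)])
print(s['ee_pos'],s['opening'],s['wrist_force'])
e=s['ee_pos']
for l in(-44,0,4): print(proj(c,e-[0,0,l]))
E
```

```text
[(228, np.int64(279), np.int64(281)), (231, np.int64(270), np.int64(287)), (234, np.int64(266), np.int64(290)), (237, np.int64(266), np.int64(292)), (240, np.int64(266), np.int64(292)), (243, np.int64(266), np.int64(292)), (246, np.int64(266), np.int64(292)), (249, np.int64(266), np.int64(292)), (252, np.int64(266), np.int64(292)), (255, np.int64(266), np.int64(281)), (258, np.int64(278), np.int64(281)), (261, np.int64(271), np.int64(288)), (264, np.int64(267), np.int64(291)), (267, np.int64(266), np.int64(293)), (270, np.int64(264), np.int64(294)), (273, np.int64(264), np.int64(294)), (276, np.int64(265), np.int64(294)), (279, np.int64(265), np.int64(293)), (282, np.int64(267), np.int64(292))]
[ 596.23621926 -113.4116842    96.21470875] 15.116460457596139 [ 0.2117277  -0.10103417 -0.98030767]
[280.7 274.9]
[280.4 242.7]
[280.4 240.4]
```

The pin is now held upright; its blob matches the original grasp. I'll press lightly and carry on sliding, which is now along tool +y.

Emit:
arm_command(
  steps="0 0 0 0 0 0.0007 0; 0 0 0 0 0 0.0007 0; 0 0 0 0 0 0.0006 0; 0 0 0 0 0.0015 0.0003 0; 0 0 0 0 0.0015 0.0003 0",
)

```text
t: 30.65
ee_pos: [597.1, -112.0, 95.4]
orientation: [0.002, 0.069, 0.998, -0.002]
wrist_force: [-1.9, -4.3, 3.7]
opening: 15.1
```

Emit:
arm_command(
  steps="0 0 0 0 0.002 0.0004 0; 0 0 0 0 0.002 0.0004 0; 0 0 0 0 0.0018 0.0004 0; 0 0 0 0 0.0018 0.0004 0",
)

```text
t: 31.15
ee_pos: [598.1, -108.5, 95.0]
orientation: [0.002, 0.068, 0.998, -0.006]
wrist_force: [-1.4, -5.1, 5.4]
opening: 15.4
```

```bash
python3 - <<'E'
from h import *
s=r.sense();e=s['ee_pos'];print(e,s['wrist_force'])
plan(e,82.4,4,0)
E
```

```text
[ 598.06099339 -108.50735774   95.01676444] [-1.35893766 -5.06859539  5.39261857]
rotvec [-0.012  0.005 -0.004] world d [0. 0. 0.]
-0.0030 0.0012 -0.0011 0.0000 0.0000 0.0000 0; -0.0030 0.0012 -0.0011 0.0000 0.0000 0.0000 0; -0.0030 0.0012 -0.0011 0.0000 0.0000 0.0000 0; -0.0030 0.0012 -0.0011 0.0000 0.0000 0.0000 0
```

Emit:
arm_command(
  steps="-0.005 0.001 0 0.0002 0.0025 0.0002 0; -0.005 0.001 0 0.0002 0.0025 0.0003 0; -0.004 0.001 0 0.0002 0.0025 0.0003 0; -0.003 0 0 0.0001 0.0025 0.0003 0; -0.003 0 0 0 0.0025 0.0003 0",
)

```text
t: 31.78
ee_pos: [598.8, -99.1, 94.3]
orientation: [0.001, 0.068, 0.998, 0.001]
wrist_force: [-1.0, -2.0, -0.2]
opening: 15.0
```

Vertical force has vanished, which may be the bore. I'll feel downward.

Emit:
arm_command(
  steps="0 0 0 0 0 0.001 0; 0 0 0 0 0 0.001 0; 0 0 0 0 0 0.001 0; 0 0 0 0 0 0 0",
)

```text
t: 32.28
ee_pos: [598.4, -97.9, 89.1]
orientation: [0.0, 0.068, 0.998, 0.002]
wrist_force: [-0.1, -0.8, 0.5]
opening: 15.2
```

It's in the bore: 5 mm lower with almost no force. Down towards the plug.

Emit:
arm_command(
  steps="0 0 0 0 0 0.002 0; 0 0 0 0 0 0.002 0; 0 0 0 0 0 0.002 0; 0 0 0 0 0 0.002 0; 0 0 0 0 0 0.002 0; 0 0 0 0 0 0 0",
)

```text
t: 33.02
ee_pos: [598.5, -98.0, 78.3]
orientation: [0.0, 0.068, 0.998, 0.002]
wrist_force: [-0.3, -2.6, -0.4]
opening: 15.0
```

Emit:
arm_command(
  steps="0 0 0 0 -0.0002 0.0015 0; 0 0 0 0 0 0.0015 0; 0 0 0 0 0 0.001 0; 0 0 0 0 0 0.001 0",
)

```text
t: 33.52
ee_pos: [598.6, -98.2, 73.1]
orientation: [0.001, 0.068, 0.998, 0.002]
wrist_force: [-0.9, -2.6, 0.2]
opening: 15.4
```

Emit:
arm_command(
  steps="0 0 0 0 0 0.0008 0; 0 0 0 0 0 0.0008 0; 0 0 0 0 0 0.0008 0; 0 0 0 0 0 0.0008 0",
)

```text
t: 34.02
ee_pos: [598.8, -98.2, 70.4]
orientation: [0.001, 0.068, 0.998, 0.002]
wrist_force: [-1.8, -1.9, 4.6]
opening: 15.5
```

Emit:
arm_command(
  steps="0 0 0 0 0 0.0008 0; 0 0 0 0 0 0.0008 0; 0 0 0 0 0 0.0008 0; 0 0 0 0 0 0.0008 0",
)

```text
t: 34.52
ee_pos: [599.1, -98.2, 70.0]
orientation: [0.002, 0.068, 0.998, 0.002]
wrist_force: [-1.1, -1.5, 6.5]
opening: 15.5
```

Emit:
arm_command(
  steps="0 0 0 0 0 0.0012 0; 0 0 0 0 0 0.0014 0; 0 0 0 0 0 0.0014 0; 0 0 0 0 0 0.0014 0",
)

```text
t: 35.02
ee_pos: [599.4, -98.3, 68.9]
orientation: [0.003, 0.068, 0.998, 0.001]
wrist_force: [-2.0, -1.8, 8.2]
opening: 15.4
```

Emit:
arm_command(
  steps="0 0.001 0 0.0003 0 0.0018 0; 0 0.001 0 0.0003 0 0.0018 0; 0 0.001 0 0.0003 0 0.0018 0; 0 0.001 0 0.0003 0 0.0018 0; 0 0 0 0.0002 0 0.0018 0",
)

```text
t: 35.65
ee_pos: [599.2, -98.3, 66.1]
orientation: [0.004, 0.068, 0.998, 0.001]
wrist_force: [-3.8, -1.2, 8.0]
opening: 15.2
```

```bash
python3 - <<'E'
from h import *
s=r.sense();print(s['ee_pos'],s['wrist_force'])
plan([598.6,-98.2,62],82.4,4,0)
E
```

```text
[599.23679771 -98.26836415  66.07134324] [-3.82798941 -1.23709428  8.03221486]
rotvec [ 0.003  0.008 -0.003] world d [-0.6  0.1 -4.1]
0.0008 0.0019 -0.0008 0.0002 -0.0000 0.0010 0; 0.0008 0.0019 -0.0008 0.0002 -0.0000 0.0010 0; 0.0008 0.0019 -0.0008 0.0002 -0.0000 0.0010 0; 0.0008 0.0019 -0.0008 0.0002 -0.0000 0.0010 0
```

Emit:
arm_command(
  steps="0.001 0.002 0 0.0003 0 0.0018 0; 0.001 0.002 0 0.0003 0 0.0018 0; 0.001 0.002 0 0.0003 0 0.0018 0; 0 0.002 0 0.0002 0 0.0018 0; 0 0 0 0.0002 0 0.0018 0",
)

```text
t: 36.28
ee_pos: [599.3, -98.3, 63.6]
orientation: [0.003, 0.068, 0.998, -0.0]
wrist_force: [-2.5, -2.3, 9.2]
opening: 15.3
```

Emit:
arm_command(
  steps="0 0.001 0 0.0002 0 0.0018 0; 0 0.001 0 0.0002 0 0.0018 0; 0 0.001 0 0.0001 0 0.0018 0; 0 0 0 0 0 0.0018 0",
)

```text
t: 36.78
ee_pos: [599.4, -98.3, 61.9]
orientation: [0.003, 0.068, 0.998, -0.0]
wrist_force: [-4.3, -1.7, 9.3]
opening: 15.3
```

Emit:
arm_command(
  steps="0 0 0 0 0 0.0018 0; 0 0 0 0 0 0.0018 0; 0 0 0 0 0 0.0018 0",
)

```text
t: 37.15
ee_pos: [599.4, -98.3, 60.4]
orientation: [0.004, 0.068, 0.998, -0.0]
wrist_force: [-3.3, -2.5, 9.7]
opening: 15.5
```

Emit:
arm_command(
  steps="0 0.001 0 0 0 0.0018 0; 0 0.001 0 0 0 0.0018 0; 0 0 0 0 0 0.0018 0",
)

```text
t: 37.52
ee_pos: [599.4, -98.4, 59.0]
orientation: [0.004, 0.068, 0.998, -0.0]
wrist_force: [-2.8, -2.1, 8.8]
opening: 15.1
```

Emit:
arm_command(
  steps="0 0 0 0 0 0.0018 0; 0 0 0 0 0 0.0018 0; 0 0 0 0 0 0.0018 0",
)

```text
t: 37.9
ee_pos: [599.5, -98.5, 58.1]
orientation: [0.005, 0.068, 0.998, -0.0]
wrist_force: [-3.1, -1.4, 12.4]
opening: 14.8
```

Emit:
arm_command(
  steps="0 0.001 0 0 0 0.0022 0; 0 0 0 0 0 0.0022 0; 0 0 0 0 0 0.0022 0",
)

```text
t: 38.28
ee_pos: [599.6, -98.5, 57.7]
orientation: [0.005, 0.069, 0.998, -0.0]
wrist_force: [-4.9, -2.1, 14.5]
opening: 15.1
```

Emit:
arm_command(
  steps="0 0 0 0 0 0.0026 0; 0 0 0 0 0 0.0026 0; 0 0 0 0 0 0.0026 0",
)

```text
t: 38.65
ee_pos: [599.8, -98.5, 57.3]
orientation: [0.007, 0.068, 0.998, -0.001]
wrist_force: [-5.1, -1.7, 16.0]
opening: 15.0
```

```bash
python3 - <<'E'
from h import *
s=r.sense();print(s['ee_pos'],s['opening'],s['wrist_force'])
a=cv2.imread('pics/w6.png')[:,:,::-1];c=snap('wrist','w12.png')
for p in (a,c['pixels']):
    hsv=cv2.cvtColor(np.ascontiguousarray(p),cv2.COLOR_RGB2HSV)
    m=((hsv[...,0]<8)|(hsv[...,0]>172))&(hsv[...,1]>140)&(hsv[...,2]>40);m[290:]=0;m[:190]=0;m[:,:255]=0;m[:,305:]=0
    ys,xs=np.nonzero(m);print(ys.min(),ys.max(),[(y,xs[ys==y].min(),xs[ys==y].max()) for y in range(ys.min(),ys.max()+1,6)])
E
```

```text
[599.77787202 -98.48845919  57.26158223] 15.026624752621343 [-5.06913634 -1.7464066  15.97353658]
229 283 [(229, np.int64(277), np.int64(281)), (235, np.int64(266), np.int64(289)), (241, np.int64(266), np.int64(292)), (247, np.int64(266), np.int64(292)), (253, np.int64(266), np.int64(292)), (259, np.int64(277), np.int64(281)), (265, np.int64(268), np.int64(291)), (271, np.int64(264), np.int64(294)), (277, np.int64(265), np.int64(294)), (283, np.int64(268), np.int64(289))]Traceback (most recent call last):
  File "<stdin>", line 7, in <module>
    return umr_minimum(a, axis, None, out, keepdims, initial, where)
ValueError: zero-size array to reduction operation minimum which has no identity
```

The last stretch gave about 0.4 mm per 1.5–2 N, close to the rubber bed's stiffness, so the collar appears to be seated. I'll relax, open, and check from above.

Emit:
arm_command(
  steps="0 0 0 0 0 0.0005 0; 0 0 0 0 0 0 0.3; 0 0 0 0 0 0 0.5; 0 0 0 0 0 0 0.5; 0 0 0 0 0 0 0.5; 0 0 0 0 0 -0.008 0.5; 0 0 0 0 0 -0.012 0.5; 0 0 0 0 0 -0.015 0.5; 0 0 0 0 0 -0.015 0.5; 0 0 0 0 0 -0.015 0.5; 0 0 0 0 0 -0.015 0.5; 0 0 0 0 0 -0.015 0.5; 0 0 0 0 0 0 0.5",
)

```text
t: 40.33
ee_pos: [599.1, -97.1, 161.3]
orientation: [0.009, 0.069, 0.998, 0.001]
wrist_force: [-0.4, 0.8, -0.5]
opening: 45.7
```

```bash
python3 - <<'E'
from h import *
s=r.sense();e=s['ee_pos'];print(e,s['opening'],s['wrist_force'])
for n in('wrist','scene'):
    c=snap(n,n+'_end.png');p=np.ascontiguousarray(c['pixels']);hsv=cv2.cvtColor(p,cv2.COLOR_RGB2HSV)
    m=((hsv[...,0]<8)|(hsv[...,0]>172))&(hsv[...,1]>150)&(hsv[...,2]>40)
    q=proj(c,[598,-99,85]).astype(int);w=45 if n=='wrist' else 20
    k=np.zeros_like(m);k[q[1]-w:q[1]+w,q[0]-w:q[0]+w]=1;ys,xs=np.nonzero(m&k);print(n,q)
    if len(xs): print([(y,xs[ys==y].min(),xs[ys==y].max(),(ys==y).sum()) for y in range(ys.min(),ys.max()+1,2 if w>20 else 1)])
    for cb in (62,65,68,72):
        P=np.array([proj(c,[598+rr*np.cos(t),-99+rr*np.sin(t),z]) for rr,z in((11,cb),(11,cb+4),(8,cb+44)) for t in np.linspace(0,6.28,40)]);print(cb,P.min(0),P.max(0))
E
```

```text
[599.06206323 -97.06815436 161.29704473] 45.69921392342241 [-0.43195202  0.79097817 -0.49717852]
wrist [277 207]
[(192, np.int64(272), np.int64(280), np.int64(9)), (194, np.int64(269), np.int64(283), np.int64(15)), (196, np.int64(267), np.int64(285), np.int64(19)), (198, np.int64(267), np.int64(286), np.int64(20)), (200, np.int64(266), np.int64(286), np.int64(21)), (202, np.int64(266), np.int64(286), np.int64(12)), (204, np.int64(266), np.int64(286), np.int64(6)), (206, np.int64(267), np.int64(285), np.int64(8)), (208, np.int64(270), np.int64(282), np.int64(13)), (210, np.int64(269), np.int64(283), np.int64(15)), (212, np.int64(268), np.int64(284), np.int64(17)), (214, np.int64(268), np.int64(284), np.int64(17)), (216, np.int64(268), np.int64(284), np.int64(17)), (218, np.int64(268), np.int64(283), np.int64(16)), (220, np.int64(270), np.int64(282), np.int64(13)), (222, np.int64(272), np.int64(279), np.int64(8))]
62 [266.  189.9] [289.  224.3]
65 [265.9 190.6] [289.1 225.5]
68 [265.8 191.4] [289.2 226.8]
72 [265.6 192.4] [289.4 228.5]
scene [243 202]Traceback (most recent call last):
  File "<stdin>", line 8, in <module>
    return umr_minimum(a, axis, None, out, keepdims, initial, where)
ValueError: zero-size array to reduction operation minimum which has no identity
```

The feel measurements agree:

- **Reference points:** bar contact was at TCP z ≈ 96 and plug contact at about 71.2, so the tip is about 48.2 mm below the TCP.
- **Final tip height:** at z 57.3 under 16 N (bed down 2.7 mm), the tip is at 11.8 mm; home is 12.
- **Stop:** force rose well above the plug's 8–9.5 N, so the collar stopped the pin.
- **Clearance:** the fingers are open and about 70 mm above the head.

Handing in.

```bash
python3 - <<'E'
from h import *
print(r.close_job())
E
```

```text
the job is handed in; nothing more can be done
None
```

The red pin is in the forearm and appears fully home, but that rests on force and height readings, since I had no picture views left for a visual check. It went into the forearm's hole, slid the forearm under about 5 N until it dropped into the bore, and was pushed past the plug. It was then released, and I handed the job in at about 40 s. The highest force I read was 16 N.

**Two things went wrong on the way:**
- **Missed grasps:** the fingers closed above the pin twice. The pictures put the real fingertips about 19 mm behind the reported TCP, not 17 mm ahead as specified. I gripped about 26 mm lower after that.
- **Tilted pin:** dragging the forearm tilted the pin about 13° in the jaws. I let go with the pin still in the forearm's hole, turned the gripper 90° so the jaws lay along the slide, and gripped it upright again.

**Last checks:**
- **Tip height:** worked out at 11.8 mm, against 12 mm when home.
- **Collar stop:** force rose from the plug's 8–9.5 N to 16 N at about the rubber bed's stiffness, so I take it the collar stopped the pin.
- **Wrist picture:** consistent with a low collar, but too coarse to prove it on its own. The outline was about 2 px smaller than my model in both directions.
- **Scene camera:** this check failed; it found no red there, perhaps because the gripper blocked the view.
- **Clearance:** the gripper was open, about 70 mm above the pin's head, with no force on it.
- **Other objects:** I did not look again at the other pins or loose things at the end.

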